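# Seat a fretwork panel on its locating pins

### The arm

A 7-joint arm with a two-finger parallel gripper is mounted at the origin on the work surface. World frame = base frame: x ahead of the robot, y to its left, z up, the work surface at z = 0. Lengths are in m, angles in rad, forces in N, time in s.
With the tool pointing down it reaches from about 0.425 to 0.875 m from the base axis. Payload 4.7 kg.
Tool frame: the origin (TCP) lies at the very end of the fingers, on their centre line; the grasp point (between the pads) lies 19 mm behind it; z points along the fingers, y is the line along which they close (so a half turn about z gives the same grasp; the last joint's range is limited). The gripper opens to 87 mm and grips with 3 to 60 N. Pads are 19 mm wide; open, the fingers measure 117 mm over their backs; the gripper's body (75 mm by 190 mm) begins 51 mm behind the grasp point.
Start: joints at [-1.114, 0.321, -0.07, 1.45, 0.023, 1.371, -0.057], TCP at [0.279, 0.587, 0.223] pointing down, gripper open.
Joint ranges: [-2.86, 2.86], [-0.3, 2.09], [-1.38, 1.24], [0.06, 2.45], [-1.56, 4.7], [0.09, 2.05], [-2.69, 2.69]. Speed limits (rad/s): [2.57, 2.57, 3.14, 3.14, 3.14, 3.14, 3.14].

### API

Orientations are given as a unit quaternion [x, y, z, w].
In Python, from cell import env gives the robot as it stands. The module is installed in compiled form; this text tells all that it offers.
- The arm moves only by the shell command python3 -m creep 'ROWS' [OPENING]. ROWS is a JSON object of lists of equal length, an entry for each row: "slide": the shift along the tool's x, y, z scaled (see below), a list of three; "delta_rot": the turn, a rotation vector about the tool's x, y, z scaled (see below), a list of three. In form: {"slide": [[x, y, z], ...], "delta_rot": [[rx, ry, rz], ...]}. A call has exactly 10 rows; each row is the pose to reach, as a shift and turn from the pose commanded when the call began, along the tool's axes at that moment, turning the shorter way round; what a row does not reach only later rows make up. The controller multiplies each number of a shift by 0.75 m and each number of a turn by 180 degrees. A row lasts 1/10 s, in which the tool goes at most 50 mm and 8.59 degrees, less where a joint would pass 70% of its speed; a pose out of reach is approached as far as the arm can. A call with a number of a shift or a turn outside -1 to 1 is refused whole. A call with a gripper value outside its range is refused whole. OPENING is the gripper's target within -1 to 1 (fully open at 1, half-way at 0, shut at -1), set as the call begins (- or left out, the last holds). The fingers move at their own pace and stop on an object; the grip force is fixed at half the most. Time passes only in rows, so rows that repeat a pose let the fingers close, or fill a call up. It gives the time, the measured TCP pose, the force, the opening and the grip force at its end, in the units of the state.
- env.sense(): the state, without advancing time (a new reading comes with each control period).
- env.grab_frame(name): name is "scene" or "top" or "wrist"; returns a dict with "color" (400x640x3 uint8, red, green, blue), "K" (3x3 intrinsics, pixels), "world_to_cam" (4x4, takes a point from world to camera coordinates). Camera axes: x right, y down, z forward; pixel columns grow to the right and rows downward; lengths in m; the calibration is good to about 2 mm. A picture is of the moment at which its call begins. There is no depth.
- env.hand_in(): hands the job in; it is judged then, once.
The state is a dict: "time_s": time; "joint_pos": joint angles; "qd": joint speeds; "joint_torque": joint torques, N m; "position": TCP position; "tcp_rot": TCP orientation; "ft_force": force on the tool from outside, world axes, zero at the start; "wrist_torque": the same for the moment, N m; "gripper_width": finger opening in m; "grip_force": force on a finger pad.
Only numpy, scipy, OpenCV 4.12 (cv2) and the standard library are available. Lean on these libraries where they do the work, as an engineer would, in place of code of your own. Each camera call takes 0.05 s, during which the arm holds its last target. There are 200 camera calls.

### The job

The fretwork panel is lying askew on the jig board, propped up on the two steel locating pins. Push it with your fingers, never lifting it: square it to the fence and nudge it along towards its low end until both its round holes drop over the two pins and it lies flat on the board. Leave the mallet, chisel, gourd and tin where they are, and finish with your hand clear.

Things in the scene. Friction and masses are not known exactly. Their poses are not given: they have to be found in the camera images.
- jig: Fixed plywood jig board, 18 mm thick. Origin at bench height under the middle of the seated panel's place; z up. In its axes it spans x -125 to +90 mm, y -115 to +175 mm. A straight wooden fence runs along y on its far edge, face at x = +66 mm looking to -x, 22 mm above the board. Its yaw varies up to 0.25 rad.
- pin_near (a point): Tip of the fixed round-ended steel pin nearer the robot, 10 mm diameter, standing 9 mm above the board; at x = -40, y = +65 mm in the jig's axes.
- pin_far (a point): Tip of the identical pin nearer the fence, at x = +40, y = +65 mm in the jig's axes.
- panel: Loose brown wooden fretwork panel, 130 (its x) x 180 (its y) x 12 mm, about 0.2 kg, with two round holes near its +y end and four rectangular windows of 31 x 35 mm. Origin at the centre of its underside. Seated, its origin is 18 mm above the jig's, its axes are those of the jig, and its long +x side is 1 mm from the fence.
- hole_near (a point): Centre of the 13.5 mm through hole nearer the robot, at the panel's underside; x = -40, y = +65 mm in the panel's axes. It belongs over pin_near, with 1.75 mm of play all round. The panel slides on the pins with 1 to 3 N, drops by itself when the holes come over them, and is then stopped by them.
- hole_far (a point): Centre of the same-sized hole nearer the fence, at the panel's underside; x = +40, y = +65 mm in the panel's axes. It belongs over pin_far.
- panel_low_end (a point): Middle of the panel's -y end, at its underside (0, -90, 0 mm in the panel's axes). At the start it rests on the board.
- panel_high_end (a point): Middle of the panel's +y end, at its underside (0, +90, 0 mm in the panel's axes). At the start it is about 13 mm above the board, as the pins prop up the underside; the panel then lies 15 to 36 mm too far in the jig's +y direction, 5 to 15 mm too far to -x, and turned up to 0.07 rad.
- mallet: Bystander: square-headed wooden mallet lying on the bench beyond the jig's +y end, head 62 x 100 x 62 mm, handle along its +x to 171 mm. Origin under the head. Leave it.
- chisel: Bystander: wood-handled chisel 210 mm long, 22 mm thick, lying on the bench behind the fence. Leave it.
- gourd: Bystander: small carved wooden gourd, 64 mm wide, 92 mm tall, standing on the bench past the jig's -y end. Leave it.
- wax_tin: Bystander: round wax tin 60 mm wide, 50 mm tall, standing on the bench past the jig's -y end. Leave it.
There are look-alikes about, which are no part of the job. There is more than one size of the panel; the job needs the middle-sized.

How it is judged:
By the outcome, as a careful person would: the job done as asked, in the order asked, and still so for the second after the job is handed in, with the robot touching nothing.
It also fails if it takes over 35 s, if anything falls off the work surface, if the arm or the gripper's body presses on something with over 40 N, if the wrist force passes 120 N, or if a joint passes its speed limit or range.

## Working session

There is one attempt and no reset: what is moved stays moved. The work goes in short steps, Python scripts to look and compute and a shell command to move; the robot and the scene stay as the last step left them, time stands still between calls to the robot, and variables do not carry over. Pictures are saved under pics/ and viewed, at most 10 in all, crops included, and the job is handed in when it is done.

```bash
mkdir -p pics
cat > h.py <<'E'
from cell import env
import cv2, numpy as np, json
def shot(n,f):
    d=env.grab_frame(n); cv2.imwrite(f'pics/{f}.png',d['color'][:,:,::-1])
    json.dump({k:np.array(d[k]).tolist() for k in('K','world_to_cam')},open(f'pics/{f}.json','w'))
def crop(f,x0,y0,x1,y1,s,o):
    im=cv2.imread(f'pics/{f}.png')[y0:y1,x0:x1]; cv2.imwrite(f'pics/{o}.png',cv2.resize(im,None,fx=s,fy=s,interpolation=cv2.INTER_CUBIC))
def ray(f,u,v,z):
    d=json.load(open(f'pics/{f}.json'));K=np.array(d['K']);T=np.array(d['world_to_cam'])
    R,t=T[:3,:3],T[:3,3];c=-R.T@t;w=R.T@np.linalg.solve(K,[u,v,1]);return c+w*(z-c[2])/w[2]
def proj(f,p):
    d=json.load(open(f'pics/{f}.json'));K=np.array(d['K']);T=np.array(d['world_to_cam'])
    q=K@(T[:3,:3]@np.array(p)+T[:3,3]);return q[:2]/q[2]
E
python3 - <<'E'
from h import *
shot('top','top0');shot('scene','sc0')
s=env.sense();print(s)
for f in('top0','sc0'):
    d=json.load(open(f'pics/{f}.json'));T=np.array(d['world_to_cam']);print(-T[:3,:3].T@T[:3,3])
E
```

```text
{'time_s': 0.1, 'joint_pos': array([-1.11387725,  0.32173942, -0.07011316,  1.4515671 ,  0.02262182,
        1.37081195, -0.05689832]), 'qd': array([-0.00027053, -0.00184716, -0.00011811, -0.00146532,  0.00158338,
        0.00028273, -0.00089333]), 'joint_torque': array([ 3.56425528e-05, -4.92574024e+01, -4.05510915e-01, -3.13396025e+01,
       -6.41970173e-02,  3.94981191e-02,  8.86466955e-05]), 'position': array([0.27833546, 0.58683077, 0.22157018]), 'tcp_rot': array([ 2.19575038e-01,  9.75595227e-01, -8.58151397e-04, -1.38182175e-04]), 'ft_force': array([ 0.06116797,  0.18321904, -0.02309007]), 'wrist_torque': array([ 0.03999973, -0.01072218, -0.01114953]), 'grip_force': 0.0, 'gripper_width': 0.08703142434035727}
[0.39714819 0.05301457 1.0734392 ]
[ 1.02045981 -0.11763334  0.86895732]
```

View pics/top0.png

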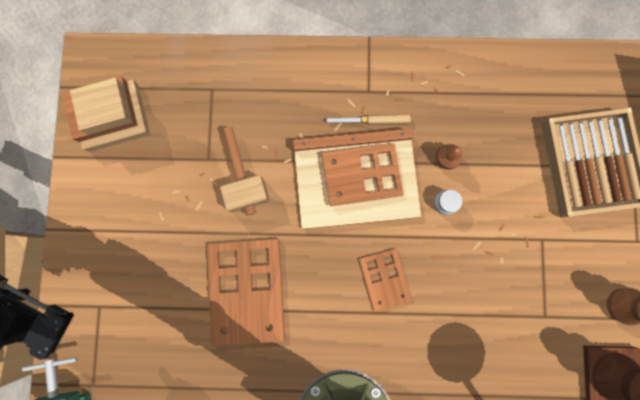

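View pics/sc0.png

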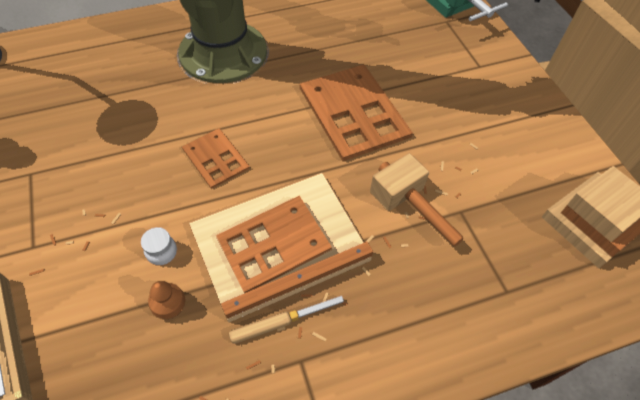

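The top view has three panels: large at (245,290), small at (385,278), and one on the jig at (363,175), which is the middle-sized and the one to use. The jig's fence is the bar at (353,138). I'll enlarge the jig in both views.

```bash
python3 -c "
from h import *
crop('top0',285,118,425,233,5.2,'topc');crop('sc0',180,165,380,325,3.75,'scc')"
```

```text
(no output)
```

View pics/topc.png

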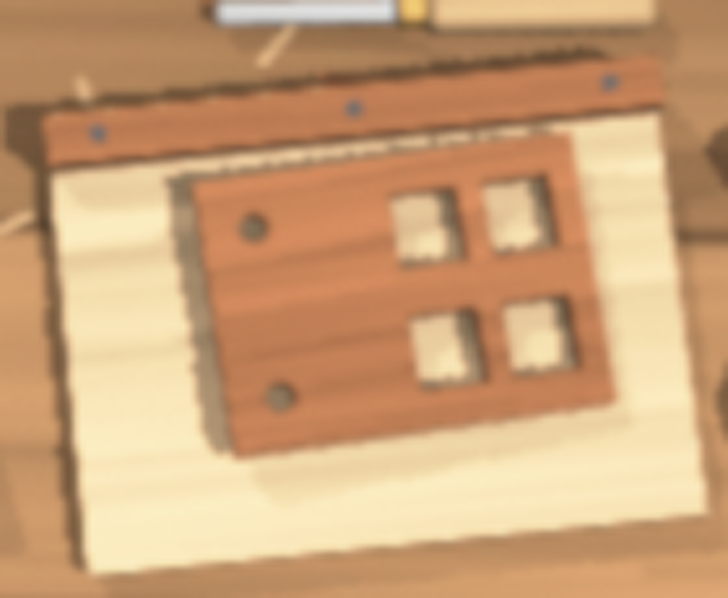

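View pics/scc.png

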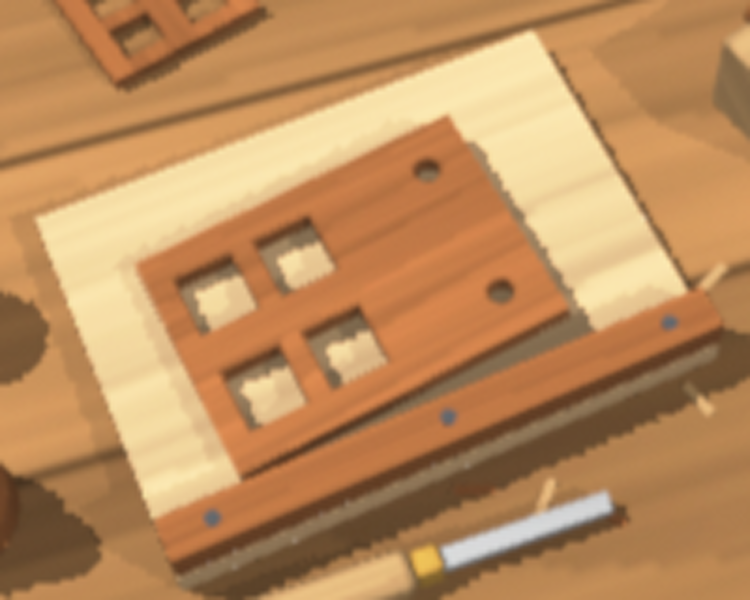

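Top crop: the panel's top corners are at (195,183), (572,133), (615,403) and (236,458). The jig's near corners are at (90,573) and (707,513), and the fence's top front edge runs from (50,166) to (660,108).

```bash
cat > m.py <<'E'
from h import *
T=lambda u,v,z:ray('top0',285+u/5.2,118+v/5.2,z)
S=lambda u,v,z:ray('sc0',180+u/3.75,165+v/3.75,z)
def both(F,jig,fen,pan):
    n1,n2=[F(*p,.018)for p in jig]; f1,f2=[F(*p,.040)for p in fen]
    y=(n1-n2);L=np.linalg.norm(y[:2]);yaw=np.arctan2(-y[0],y[1]); yf=(f1-f2);yawf=np.arctan2(-yf[0],yf[1])
    print('L',L,'yaw',yaw,yawf,'fence len',np.linalg.norm(yf[:2]))
    a=(yaw+yawf)/2; R=np.array([[np.cos(a),-np.sin(a)],[np.sin(a),np.cos(a)]])
    o1=(n1+n2)[:2]/2-R@[-.125,.03]; o2=(f1+f2)[:2]/2-R@[.066,.03]
    print('orig',o1,o2)
    o=(o1+o2)/2; c=np.array([F(*p,z)[:2] for p,z in zip(pan,[.043,.030,.030,.043])])
    print('panel corners in jig mm\n',np.round(1e3*(c-o)@R,1)); py=(c[0]-c[1]+c[3]-c[2]);print('panel yaw rel',np.arctan2(-py[0],py[1])-a, np.round(1e3*(c.mean(0)-o)@R,1))
both(T,[(90,573),(707,513)],[(50,166),(660,108)],[(195,183),(572,133),(615,403),(236,458)])
both(S,[(538,30),(37,217)],[(702,292),(158,520)],[(568,312),(243,478),(137,265),(448,117)])
E
python3 m.py
```

```text
L 0.2881296053189009 yaw 0.1162729174269427 0.11373005684791644 fence len 0.28500233894127847
orig [ 0.58924975 -0.05007558] [ 0.5866501  -0.04835096]
panel corners in jig mm
 [[ 49.7 107.2]
 [ 59.1 -71.4]
 [-69.6 -76.4]
 [-79.4 100.8]]
panel yaw rel 0.05399241476009878 [-10.1  15.1]
L 0.2897929728479633 yaw 0.11183886374051787 0.11143488354734178 fence len 0.2851837934638525
orig [ 0.59486873 -0.04692425] [ 0.59605438 -0.04740835]
panel corners in jig mm
 [[ 50.2 105.9]
 [ 59.4 -69.4]
 [-70.1 -77.2]
 [-78.7  99.2]]
panel yaw rel 0.05040748451208574 [-9.8 14.6]
```

Both views agree. The jig origin is near (0.591, -0.0485) with yaw 0.114. The panel is off by x -10 mm, y +15 mm and 0.052 rad, and the L, edge and panel sizes check out. My plan has two pushes:
1. With the open hand's two fingers along jig y, push the panel's -x side square to the fence.
2. With the hand turned 90°, push the +y end with both fingers.

```bash
cat > go.py <<'E'
import sys
from h import *
from scipy.spatial.transform import Rotation as Ro
O=np.array([.591,-.0485]);A=.1135
RJ=np.array([[np.cos(A),-np.sin(A)],[np.sin(A),np.cos(A)]])
s=env.sense();R=Ro.from_quat(s['tcp_rot']).as_matrix()
print('t',round(s['time_s'],2),'now jig mm',np.round(1e3*RJ.T@(s['position'][:2]-O),1),'z',round(s['position'][2]*1e3,1),'F jig',np.round(RJ.T@s['ft_force'][:2],1),round(s['ft_force'][2],1),'tool y angle from jig y',round(np.arctan2(-R[0,1],R[1,1])-A,3),'j7',round(s['joint_pos'][6],2))
if len(sys.argv)>1:
    x,y,z,yaw=map(float,sys.argv[1:5])  # jig mm, yaw of tool y from jig y
    p=np.r_[O+RJ@[x/1e3,y/1e3],z/1e3]
    a=A+yaw; Rg=np.array([[-np.cos(a),-np.sin(a),0],[-np.sin(a),np.cos(a),0],[0,0,-1]])
    print('slide',np.round(R.T@(p-s['position'])/.75,4),'rot',np.round(Ro.from_matrix(R.T@Rg).as_rotvec()/np.pi,4))
E
python3 go.py -100 15 90 0
```

```text
t 0.1 now jig mm [-238.7  666.7] z 221.6 F jig [0.1 0.2] -0.0 tool y angle from jig y -0.556 j7 -0.06
slide [-0.6158 -0.6399  0.1766] rot [-5.000e-04 -1.000e-04 -1.771e-01]
```

```bash
python3 -m creep '{"slide":[[-0.04,-0.04,0.01],[-0.1,-0.1,0.03],[-0.14,-0.14,0.04],[-0.18,-0.19,0.05],[-0.23,-0.24,0.06],[-0.27,-0.28,0.08],[-0.31,-0.33,0.09],[-0.36,-0.37,0.1],[-0.4,-0.42,0.11],[-0.44,-0.46,0.13]],"delta_rot":[[0,0,-0.02],[0,0,-0.04],[0,0,-0.06],[0,0,-0.08],[0,0,-0.1],[0,0,-0.12],[0,0,-0.14],[0,0,-0.16],[0,0,-0.177],[0,0,-0.177]]}' 1; python3 go.py -100 15 60 0
```

```text
time_s: 1.1
position: [0.4295, 0.1318, 0.1254]
tcp_rot: [-0.057, 0.998, 0.0, 0.001]
ft_force: [1.8, 0.3, -0.9]
gripper_width: 0.0874
grip_force: 0.0
t 1.1 now jig mm [-140.   197.4] z 125.4 F jig [1.8 0.1] -0.9 tool y angle from jig y -0.0 j7 1.32
slide [-0.0532 -0.2433  0.0871] rot [ 0.0002  0.0005 -0.    ]
```

```bash
python3 -m creep '{"slide":[[-0.01,-0.04,0.01],[-0.02,-0.09,0.03],[-0.03,-0.13,0.04],[-0.04,-0.17,0.06],[-0.05,-0.21,0.075],[-0.053,-0.243,0.087],[-0.053,-0.243,0.1],[-0.053,-0.243,0.115],[-0.053,-0.243,0.115],[-0.053,-0.243,0.115]],"delta_rot":[[0,0,0],[0,0,0],[0,0,0],[0,0,0],[0,0,0],[0,0,0],[0,0,0],[0,0,0],[0,0,0],[0,0,0]]}'; python3 go.py -100 15 24 0; python3 -c "
from h import *
shot('wrist','w1');shot('top','t1')
a=cv2.imread('pics/w1.png');b=cv2.imread('pics/t1.png')[110:240,270:440];cv2.imwrite('pics/c1.png',cv2.resize(b,(785,600),interpolation=cv2.INTER_CUBIC))"
```

```text
time_s: 2.1
position: [0.4886, -0.0411, 0.0385]
tcp_rot: [-0.058, 0.998, 0.0, -0.0]
ft_force: [0.6, 0.5, 0.3]
gripper_width: 0.087
grip_force: 0.0
t 2.1 now jig mm [-100.9   19. ] z 38.5 F jig [0.6 0.4] 0.3 tool y angle from jig y 0.002 j7 1.8
slide [-0.0012 -0.0053  0.0193] rot [ 0.0002 -0.0003  0.0006]
```

View pics/w1.png

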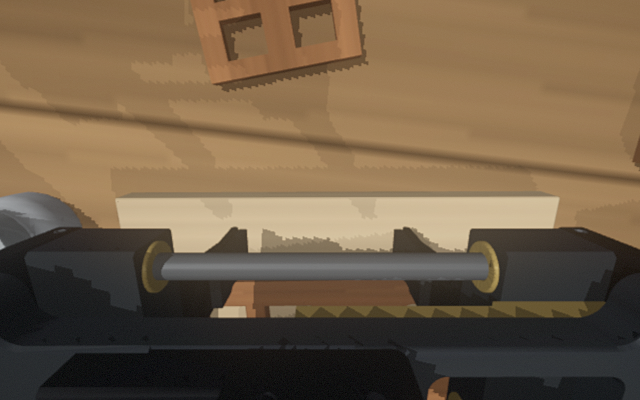

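The wrist view shows the fingers standing on the near edge of the board at about (230,240) and (405,240), in front of the panel's near side. I'll lower the hand and start pushing gently.

```bash
python3 -m creep '{"slide":[[0,-0.005,0.01],[0,-0.005,0.019],[0,-0.005,0.019],[-0.004,-0.005,0.019],[-0.008,-0.005,0.019],[-0.012,-0.005,0.019],[-0.016,-0.005,0.019],[-0.02,-0.005,0.019],[-0.024,-0.005,0.019],[-0.026,-0.005,0.019]],"delta_rot":[[0,0,0],[0,0,0],[0,0,0],[0,0,0],[0,0,0],[0,0,0],[0,0,0],[0,0,0],[0,0,0],[0,0,0]]}'; python3 go.py -74 15 24 0
```

```text
time_s: 3.2
position: [0.509, -0.0438, 0.0245]
tcp_rot: [-0.057, 0.998, 0.0, -0.0]
ft_force: [-0.6, 1.1, 0.7]
gripper_width: 0.0873
grip_force: 0.6
t 3.2 now jig mm [-81.  14.] z 24.5 F jig [-0.5  1.1] 0.7 tool y angle from jig y -0.0 j7 1.83
slide [-0.0093  0.0014  0.0007] rot [ 0.     -0.0001 -0.    ]
```

```bash
python3 -m creep '{"slide":[[-0.0015,0,0],[-0.003,0,0],[-0.0045,0,0],[-0.006,0,0],[-0.007,0,0],[-0.008,0,0],[-0.009,0,0],[-0.0095,0,0],[-0.01,0,0],[-0.01,0,0]],"delta_rot":[[0,0,0],[0,0,0],[0,0,0],[0,0,0],[0,0,0],[0,0,0],[0,0,0],[0,0,0],[0,0,0],[0,0,0]]}'; python3 go.py -74 15 24 0;  python3 -c "
from h import *
shot('scene','s2');shot('top','t2')
crop('s2',180,165,380,325,3.75,'s2c');crop('t2',285,118,425,233,5.2,'t2c')"
```

```text
time_s: 4.2
position: [0.5148, -0.0434, 0.0243]
tcp_rot: [-0.057, 0.998, 0.0, -0.001]
ft_force: [-6.2, -1.6, 2.6]
gripper_width: 0.0865
grip_force: 2.8
t 4.2 now jig mm [-75.1  13.7] z 24.3 F jig [-6.4 -0.9] 2.6 tool y angle from jig y -0.0 j7 1.83
slide [-0.0015  0.0017  0.0003] rot [ 0.0001 -0.001  -0.0001]
```

View pics/s2c.png

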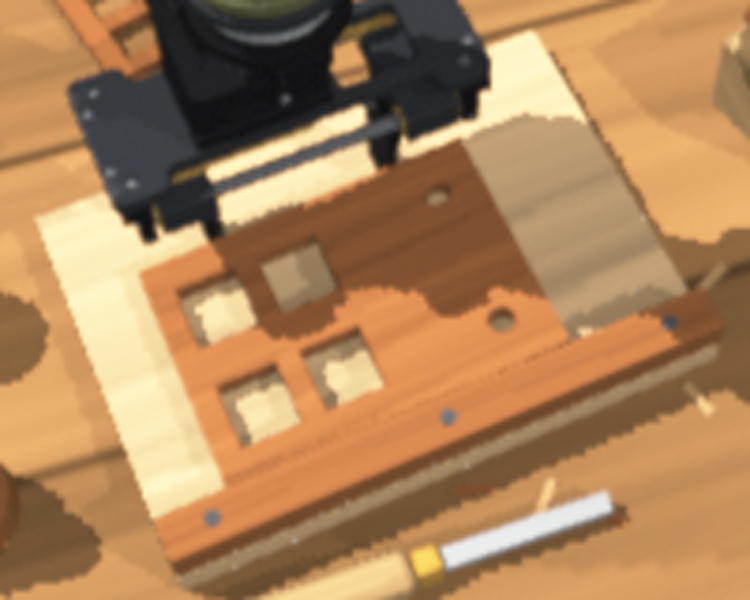

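The panel now lies square against the fence; the fence line meets its far side along its whole length. Its high end still spans roughly (463,142) to (570,335). Next I'll back off, rise, turn 90° and go round to the +y end.

```bash
python3 -m creep '{"slide":[[0.01,0,0],[0.02,0,-0.005],[0.02,0,-0.05],[0.01,0.02,-0.08],[-0.02,0.05,-0.08],[-0.05,0.08,-0.08],[-0.08,0.11,-0.08],[-0.096,0.14,-0.08],[-0.096,0.152,-0.08],[-0.096,0.152,-0.08]],"delta_rot":[[0,0,0],[0,0,0],[0,0,0.04],[0,0,0.08],[0,0,0.12],[0,0,0.16],[0,0,0.2],[0,0,0.24],[0,0,0.28],[0,0,0.32]]}'; python3 go.py -3 130 84 -1.5708;  python3 -c "
from h import *
for (u,v) in [(463,142),(215,490),(567,338)]:
  p=ray('sc0',180+u/3.75,165+v/3.75,.030 if u==215 else .043)[:2]
  a=.1135;R=np.array([[np.cos(a),-np.sin(a)],[np.sin(a),np.cos(a)]]);print(1e3*R.T@(p-[.5955,-.0472]))"
```

```text
time_s: 5.3
position: [0.5752, 0.0812, 0.0849]
tcp_rot: [0.432, 0.902, 0.001, 0.0]
ft_force: [-0.4, 0.2, -0.4]
gripper_width: 0.0869
grip_force: 0.0
t 5.3 now jig mm [ -1.  130.7] z 84.9 F jig [-0.3  0.3] -0.4 tool y angle from jig y -1.007 j7 0.63
slide [ 0.0006 -0.0028  0.0012] rot [ 0.0006 -0.0002  0.1794]
[-61.11605826 100.09312997]
[ 59.293578   -83.58370736]
[62.86480521 99.11244389]
```

```bash
python3 -m creep '{"slide":[[0.0006,-0.0028,0],[0.0006,-0.0028,0],[0.0006,-0.0028,0],[0.0006,-0.0028,0],[0.0006,-0.0028,0.03],[0.0006,-0.0028,0.06],[0.0006,-0.0028,0.08],[0.0006,-0.0028,0.081],[0.0006,-0.0028,0.081],[0.0006,-0.0028,0.081]],"delta_rot":[[0,0,0.05],[0,0,0.09],[0,0,0.135],[0,0,0.179],[0,0,0.179],[0,0,0.179],[0,0,0.179],[0,0,0.179],[0,0,0.179],[0,0,0.179]]}'; python3 go.py -3 110 24 -1.5708
```

```text
time_s: 6.3
position: [0.574, 0.0775, 0.025]
tcp_rot: [0.665, 0.747, 0.001, 0.001]
ft_force: [-0.4, 0.1, -0.2]
gripper_width: 0.0873
grip_force: 0.0
t 6.3 now jig mm [ -2.6 127.1] z 25.0 F jig [-0.4  0.1] -0.2 tool y angle from jig y -1.568 j7 0.14
slide [-0.0228 -0.0006  0.0013] rot [ 0.0007 -0.0001  0.0009]
```

```bash
python3 -m creep '{"slide":[[-0.005,0,0],[-0.01,0,0],[-0.014,0,0],[-0.017,0,0],[-0.02,0,0],[-0.022,0,0],[-0.024,0,0],[-0.026,0,0],[-0.028,0,0],[-0.03,0,0]],"delta_rot":[[0,0,0.001],[0,0,0.001],[0,0,0.001],[0,0,0.001],[0,0,0.001],[0,0,0.001],[0,0,0.001],[0,0,0.001],[0,0,0.001],[0,0,0.001]]}'; python3 go.py -3 100 24 -1.5708
```

```text
time_s: 7.3
position: [0.5756, 0.0546, 0.0238]
tcp_rot: [0.666, 0.746, -0.0, 0.0]
ft_force: [-0.9, 0.2, -0.7]
gripper_width: 0.0869
grip_force: 0.0
t 7.3 now jig mm [ -3.6 104.2] z 23.8 F jig [-0.9  0.3] -0.7 tool y angle from jig y -1.571 j7 0.18
slide [-0.0056  0.0009 -0.0003] rot [-0.      0.0001 -0.0001]
```

```bash
python3 -c "
from h import *
shot('scene','s3');shot('top','t3')
crop('s3',180,165,380,325,3.0,'s3c');crop('t3',285,118,425,233,4.2,'t3c')
a=cv2.imread('pics/s3c.png');b=cv2.imread('pics/t3c.png');b=b[:480]
import numpy as np
cv2.imwrite('pics/s3m.png',cv2.resize(np.hstack([a[:,150:],cv2.copyMakeBorder(b,0,max(0,480-b.shape[0]),0,0,cv2.BORDER_CONSTANT)[:480,:350]]),None,fx=1,fy=1))"
```

```text
(no output)
```

View pics/s3m.png

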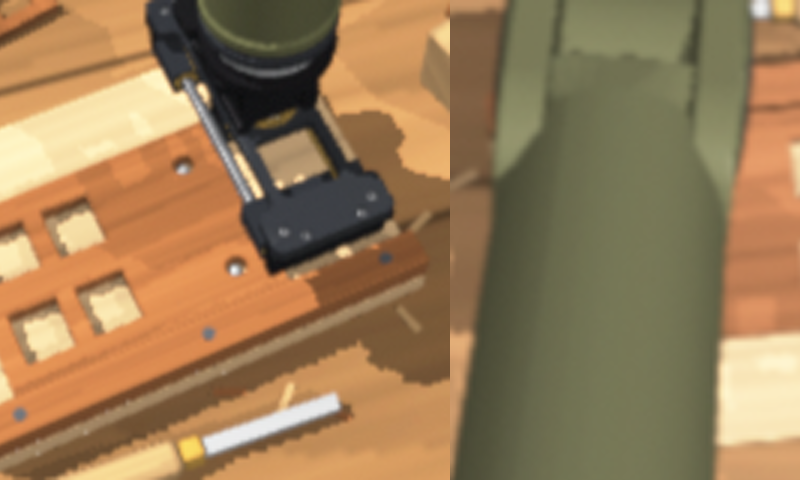

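The steel pins now show inside both holes, at (182,168) and (235,268). A few more millimetres of slow pushing, watching the force.

```bash
python3 -m creep '{"slide":[[-0.0008,0,0],[-0.0015,0,0],[-0.0022,0,0],[-0.003,0,0],[-0.0036,0,0],[-0.0042,0,0],[-0.0048,0,0],[-0.0054,0,0],[-0.0054,0,0],[-0.0054,0,0]],"delta_rot":[[0,0,0],[0,0,0],[0,0,0],[0,0,0],[0,0,0],[0,0,0],[0,0,0],[0,0,0],[0,0,0],[0,0,0]]}'; python3 go.py -3 100 24 -1.5708;python3 -c "
from h import *
shot('scene','s4');crop('s4',190,185,350,315,4.5,'s4c')"
```

```text
time_s: 8.4
position: [0.5761, 0.0509, 0.0238]
tcp_rot: [0.666, 0.746, 0.0, 0.0]
ft_force: [-1.1, 0.4, 0.9]
gripper_width: 0.0868
grip_force: 0.5
t 8.4 now jig mm [ -3.6 100.5] z 23.8 F jig [-1.1  0.5] 0.9 tool y angle from jig y -1.571 j7 0.19
slide [-0.0006  0.0008 -0.0002] rot [ 0.      0.     -0.0001]
```

View pics/s4c.png

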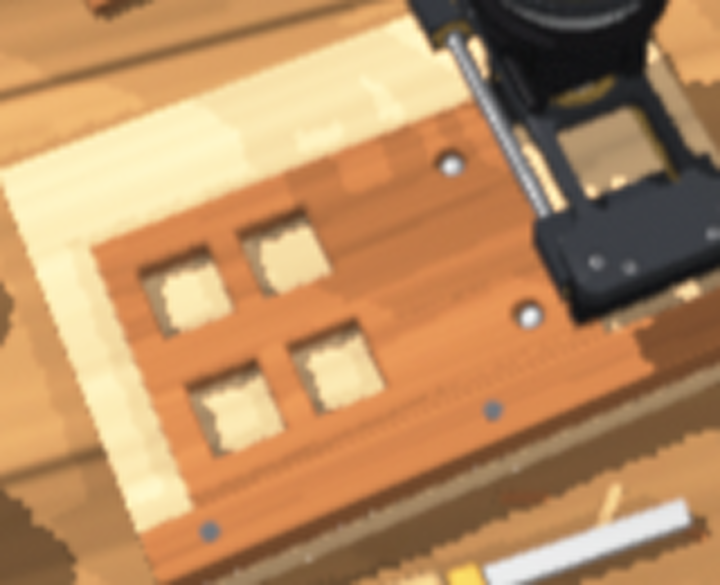

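```bash
python3 -c "
from h import *
a=.1125;R=np.array([[np.cos(a),-np.sin(a)],[np.sin(a),np.cos(a)]]);o=np.array([.5955,-.0472])
for (u,v) in [(93,247),(192,507),(452,162),(529,312)]:
  for z in (.030,.036):print((u,v),z,np.round(1e3*R.T@(ray('s4',190+u/4.5,185+v/4.5,z)[:2]-o),1))"
```

```text
(93, 247) 0.03 [-66.2 -90.2]
(93, 247) 0.036 [-62.7 -90.4]
(192, 507) 0.03 [ 59.5 -92.3]
(192, 507) 0.036 [ 62.  -92.5]
(452, 162) 0.03 [-41.4  63.3]
(452, 162) 0.036 [-38.1  62. ]
(529, 312) 0.03 [37.4 63.3]
(529, 312) 0.036 [40.1 62.1]
```

This suggests it has dropped, with the holes consistent with z=30 mm. To confirm, I'll press a little further, because a seated panel stops hard against the pins.

```bash
python3 -m creep '{"slide":[[-0.0005,0,0],[-0.001,0,0],[-0.0015,0,0],[-0.002,0,0],[-0.0024,0,0],[-0.0028,0,0],[-0.0032,0,0],[-0.0035,0,0],[-0.0035,0,0],[-0.0035,0,0]],"delta_rot":[[0,0,0],[0,0,0],[0,0,0],[0,0,0],[0,0,0],[0,0,0],[0,0,0],[0,0,0],[0,0,0],[0,0,0]]}'; python3 go.py
```

```text
time_s: 9.45
position: [0.5761, 0.0501, 0.0238]
tcp_rot: [0.665, 0.746, 0.001, -0.001]
ft_force: [-1.1, 5.8, 0.5]
gripper_width: 0.0871
grip_force: 2.9
t 9.45 now jig mm [-3.6 99.6] z 23.8 F jig [-0.4  5.9] 0.5 tool y angle from jig y -1.57 j7 0.19
```

The panel is stopped hard: 6 N, and 0.9 mm of movement for 2.6 mm commanded. Backing off and rising, then a last look.

```bash
python3 -m creep '{"slide":[[0.01,0,0],[0.025,0,0],[0.03,0,0],[0.03,0,-0.04],[0.03,0,-0.08],[0.03,0,-0.14],[0.06,0,-0.2],[0.12,0,-0.24],[0.18,0,-0.24],[0.24,0,-0.24]],"delta_rot":[[0,0,0],[0,0,0],[0,0,0],[0,0,0],[0,0,0],[0,0,0],[0,0,0],[0,0,0],[0,0,0],[0,0,0]]}'; python3 -m creep '{"slide":[[0.06,0,0],[0.1,0,0],[0.1,0,0],[0.1,0,0],[0.1,0,0],[0.1,0,0],[0.1,0,0],[0.1,0,0],[0.1,0,0],[0.1,0,0]],"delta_rot":[[0,0,0],[0,0,0],[0,0,0],[0,0,0],[0,0,0],[0,0,0],[0,0,0],[0,0,0],[0,0,0],[0,0,0]]}'; python3 -c "
from h import *
shot('scene','s5');shot('top','t5')
crop('s5',170,160,480,320,2.58,'a');crop('t5',270,110,580,180,2.58,'b')
a=cv2.imread('pics/a.png')[:412];b=cv2.imread('pics/b.png');cv2.imwrite('pics/s5m.png',np.vstack([a,b])[:600,:800])"
```

```text
time_s: 10.45
position: [0.5566, 0.2292, 0.2059]
tcp_rot: [0.666, 0.746, 0.002, 0.001]
ft_force: [1.0, -0.3, -0.1]
gripper_width: 0.0869
grip_force: 0.0
time_s: 11.45
position: [0.5476, 0.3016, 0.2039]
tcp_rot: [0.666, 0.746, 0.0, -0.0]
ft_force: [0.4, -0.1, 0.7]
gripper_width: 0.087
grip_force: 0.0
```

View pics/s5m.png

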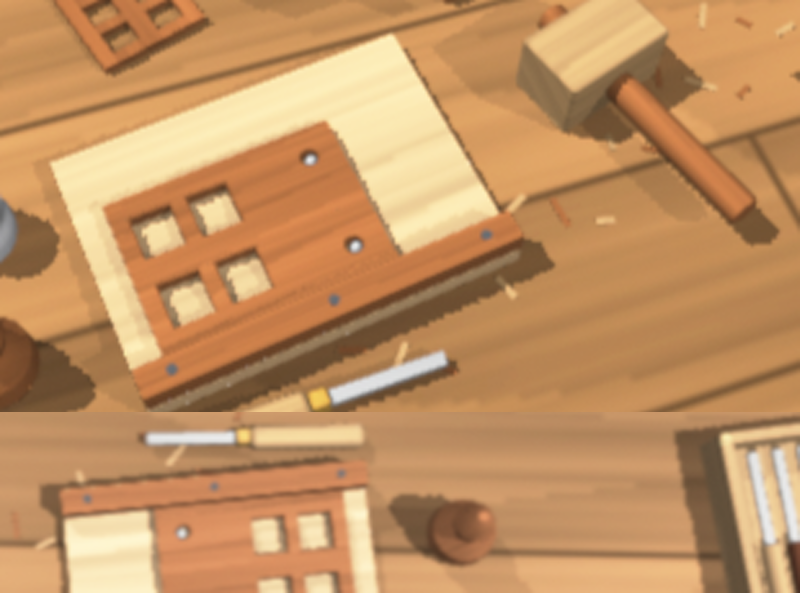

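The panel lies flat, with only a thin shadow at its +y end around (365,190). The pins fill both holes, at (310,158) and (355,245), and the mallet and chisel are where they were.

```bash
python3 -c "
from cell import env
print(env.hand_in())"
```

```text
the job is handed in; nothing more can be done
None
```

I squared the middle-sized panel to the fence and pushed it along until both holes dropped over the pins; by the last pictures and a 6 N stop it lies flat, nothing else was moved, the hand is clear, and the job was handed in at about 11.5 s.

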